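# Show the blue brush to the inspection camera

### The arm

A 6-joint arm with a two-finger parallel gripper is mounted at the origin on a cart in front of the work surface, level with it; the furniture and walls round the work are solid. World frame = base frame: x ahead of the robot, y to its left, z up, the work surface at z = 0. Lengths are in m, angles in degrees, forces in N, time in s.
With the tool pointing down it reaches from about 0.25 to 0.775 m from the base axis. Payload 4 kg.
Tool frame: the origin (TCP) lies at the very end of the fingers, on their centre line; the grasp point (between the pads) lies 19 mm behind it; z points along the fingers, y is the line along which they close (so a half turn about z gives the same grasp; the last joint's range is limited). The gripper opens to 85 mm and grips with 20 to 120 N. Pads are 22 mm wide; open, the fingers measure 114 mm over their backs; the gripper's body (76 mm by 85 mm) begins 54 mm behind the grasp point. The pads swing forward as they close: fully open they stand 13 mm farther back than shut.
Start: joints at [-70.651, 4.996, 78.535, -0, 96.463, -5.907], TCP at [0.235, -0.497, 0.231] pointing down, gripper open.
Joint ranges: [-177.83, 177.83], [-43.37, 116.18], [15.69, 146.23], [-61.86, 241.86], [9.47, 152.12], [-147.06, 147.06]. Speed limits (degrees/s): [159.86, 159.86, 180, 180, 180, 180].

### API

Orientations are given as [roll, pitch, yaw] about the fixed x, y, z axes, in that order (R = Rz(yaw) Ry(pitch) Rx(roll)).
In Python, from workcell import bot gives the robot as it stands.
- The arm moves only by the shell command python3 -m jog 'ROWS'. ROWS is JSON, a list of rows, each an object with "dp": the shift along the world's x, y, z in m, a list of three; "turn": the turn, a rotation vector about the world's x, y, z in degrees, a list of three; "gripper": the closure, from -1 (fully open) to 1 (shut). A call has 1 to 10 rows; each row shifts and turns the commanded pose from where the row before left it; what a row does not reach is not made up. A row lasts 1/10 s, in which the tool goes at most 50 mm and 8.59 degrees, less where a joint would pass 70% of its speed; a pose out of reach is approached as far as the arm can. A call with a gripper value outside its range is refused whole. The fingers move at their own pace and stop on an object; the grip force is fixed at half the most. Time passes only in rows, so rows that do not move let the fingers close. It gives the time, the measured TCP pose, the force, the opening and the grip force at its end, in the units of the state.
- bot.get_state(): the state, without advancing time (a new reading comes with each control period).
- bot.capture(name): name is "scene" or "top"; returns the picture (420x560x3 uint8, red, green, blue); there is no depth.
- bot.get_calibration(name): a dict with "fx", "fy", "cx", "cy" (pixels), "cam_to_world" (4x4, takes a point from camera to world coordinates). Camera axes: x right, y up, looking along -z (the intrinsics and any distortion apply to the point x, -y, -z); pixel columns grow to the right and rows downward; lengths in m; the calibration is good to about 2 mm. A picture is of the moment at which its call begins. get_calibration takes no time and is no camera call.
- bot.finish_job(): hands the job in; it is judged then, once.
The state is a dict: "time": time; "qpos": joint angles; "qvel": joint speeds; "joint_torque": joint torques, N m; "position": TCP position; "eef_rot": TCP orientation; "force": force on the tool from outside, world axes, zero at the start; "ft_torque": the same for the moment, N m; "opening": finger opening in m; "grip_force": force on a finger pad.
Only numpy, scipy, OpenCV 4.12 (cv2) and the standard library are available. Lean on these libraries where they do the work, as an engineer would, in place of code of your own. Each camera call takes 0.05 s, during which the arm holds its last target. There are 200 camera calls.

### The job

Pick the blue-handled brush out of the tool tray and hold it in the air in front of the inspection camera for a look at its bristles: bristle end towards the lens, centred on it, the tip of the bristles about 7 cm from the glass, the brush pointing straight into the lens along the camera's slightly downward line of sight, its broad flat faces up and down. Do not touch the camera, leave the other tools in the tray and the other things on the table where they are, and finish while still holding the brush there, steady.

Things in the scene. Friction and masses are not known exactly. Their poses are not given: they have to be found in the camera images.
- blue_brush: the target: flat paint brush, blue handle, steel ferrule, dark bristles; 30x192x12 mm, 50 g, lying flat in the tray. Origin at the centre of its underside; y runs along it: bristles from y=-96 to -51 mm, ferrule to -23 mm, tapering handle from there to y=+96 mm; z is up out of its broad face. The handle is below 26 mm wide; grip it across x at y=0 to +30 mm
- brush_tip (a point): the end of the blue brush's bristles, mid-thickness: point (0, -96, 6) mm in the brush's frame
- tray: grey open tray, fixed, 350x270 mm outside, 36 mm high, walls and floor 4 mm; origin at the centre of its underside. The four tools lie on its floor, roughly along its y axis, side by side 78 mm apart along its x axis in any order; every brush has its bristles towards the tray's -y
- lens (a point): centre of the camera's front glass, in a white ring light 66 mm across, on a small blue camera with black fins. Its x axis points into the camera along the optical axis (the camera looks along -x, 20 degrees downward, roughly towards the robot); y is level, z is up across the view. Its height varies, about 0.20 to 0.28 m above the table; the mount is stiff
- camera_stand: fixed camera stand with the camera it carries: steel foot 140x160x14 mm (18 to 158 mm behind the lens), aluminium column 30x30 mm up to 0.36 m; origin on the table right under the lens. The column stands 133 mm behind it (towards +x of the stand)
- red_brush: flat brush with a dark red-brown handle, 30x220x12 mm; lies in the tray, origin at the centre of its underside; leave it
- yellow_brush: flat brush with a pale yellow wooden handle, 30x206x12 mm; lies in the tray, origin at the centre of its underside; leave it
- loop_tool: trimming tool, round brown wooden handle with a wire loop at its end, 38x191x15 mm; lies in the tray, origin at the centre of its underside; leave it
- masking_tape: roll of masking tape lying flat, 96x95x25 mm; bystander on the table, origin at the centre of its underside; leave it
- tape_measure: yellow and black tape measure, 75x80x37 mm; bystander on the table, origin at the centre of its underside; leave it
- mould: white plaster press mould half (of those on the table the one nearest the robot), 55x70x32 mm; bystander on the table, origin at the centre of its underside; leave it
- pliers: green-handled pliers lying flat, 84x206x16 mm; bystander on the table, origin at the centre of its underside; leave it

How it is judged (in metres and radians):
On the way:
1. the blue brush is lifted clear of the tray in the fingers (height (world z) of blue_brush above 0.08 m and height (world z) of brush_tip above 0.06 m and contact force between blue_brush and the fingers above 1 N and contact force between blue_brush and tray below 0.1 N and contact force between blue_brush and camera_stand below 0.1 N), for 0.2 s.
At the end, for the whole second after the job is handed in: Fingers alone hold the blue brush still: bristle tip 45-95 mm before the glass and within 18 mm of the optical axis sideways and up-down, length within 0.2 rad of that axis, handle away from the camera, flat faces within 0.25 rad of level across the view; touching neither tray nor camera (x of brush_tip in the frame of lens between -0.095 and -0.045 m and y of brush_tip in the frame of lens between -0.018 and 0.018 m and z of brush_tip in the frame of lens between -0.018 and 0.018 m and x of blue_brush in the frame of lens below -0.12 m and angle between the y axis of blue_brush and the x axis of lens, either way round below 0.2 rad and angle between the z axis of blue_brush and the z axis of lens, either way round below 0.25 rad and height (world z) of blue_brush above 0.08 m and linear speed of blue_brush below 0.02 m/s and angular speed of blue_brush below 0.15 rad/s and contact force between blue_brush and the fingers above 1 N and contact force between blue_brush and tray below 0.1 N and contact force between blue_brush and camera_stand below 0.1 N); the arm keeps its last pose, push and grip.
It fails at once if the camera or its stand is touched with more than 2 N or shifted by more than 1 cm (contact force between camera_stand and anything else above 2 N or distance of lens from where it was at the start of the episode above 0.01 m).
It fails at once if another tool in the tray is shifted by more than 4 cm or lifted out (distance of any of red_brush, yellow_brush, loop_tool from where it was at the start of the episode above 0.04 m or height (world z) of any of red_brush, yellow_brush, loop_tool above 0.04 m).
It fails at once if a bystander on the table is shifted by more than 3 cm (distance of any of masking_tape, tape_measure, mould, pliers from where it was at the start of the episode above 0.03 m).
It also fails if it takes over 37 s, if anything falls off the work surface, if the arm or the gripper's body presses on something with over 40 N, if the wrist force passes 120 N, or if a joint passes its speed limit or range.

## Working session

There is one attempt and no reset: what is moved stays moved. The work goes in short steps, Python scripts to look and compute and a shell command to move; the robot and the scene stay as the last step left them, time stands still between calls to the robot, and variables do not carry over. Pictures are saved under pics/ and viewed, at most 10 in all, crops included, and the job is handed in when it is done.

```bash
mkdir -p pics; ls
python3 - <<'E'
from workcell import bot
import cv2, numpy as np
np.set_printoptions(precision=4,suppress=True)
for n in("scene","top"):
    im=bot.capture(n); cv2.imwrite(f"pics/{n}0.png",im[:,:,::-1])
    c=bot.get_calibration(n); print(n,{k:(np.array(v) if k=="cam_to_world" else v) for k,v in c.items()})
s=bot.get_state(); print(s)
E
```

```text
pics
scene {'fx': 421.29508514322464, 'fy': 421.29508514322464, 'cx': 276.45750761110395, 'cy': 210.47254497340836, 'cam_to_world': array([[ 0.8941,  0.2297, -0.3845,  0.0789],
       [-0.4478,  0.4373, -0.7799, -0.9347],
       [-0.011 ,  0.8695,  0.4939,  0.7506],
       [ 0.    ,  0.    ,  0.    ,  1.    ]])}
top {'fx': 455.9607881750253, 'fy': 455.9607881750253, 'cx': 275.95988936904234, 'cy': 212.85784469800646, 'cam_to_world': array([[-0.0237,  0.9952, -0.0946,  0.4171],
       [-0.9997, -0.0246, -0.0075,  0.0314],
       [-0.0098,  0.0944,  0.9955,  1.268 ],
       [ 0.    ,  0.    ,  0.    ,  1.    ]])}
{'time': 0.1, 'qpos': array([-70.6513,   5.0373,  78.6175,  -0.0001,  96.4631,  -5.9084]), 'qvel': array([-0.044 , -0.1759, -0.1603,  0.1016, -0.1372, -0.0503]), 'joint_torque': array([  0.0032, -35.3012, -31.4221,  -0.    ,   0.0079,  -0.    ]), 'position': array([ 0.2345, -0.497 ,  0.2302]), 'eef_rot': array([-179.8827,   -0.012 ,   25.2571]), 'force': array([ 0.4669,  0.4472, -0.5613]), 'ft_torque': array([-0.0112, -0.0327, -0.0193]), 'grip_force': 0.0, 'opening': 0.0856399073083748}
```

View pics/scene0.png

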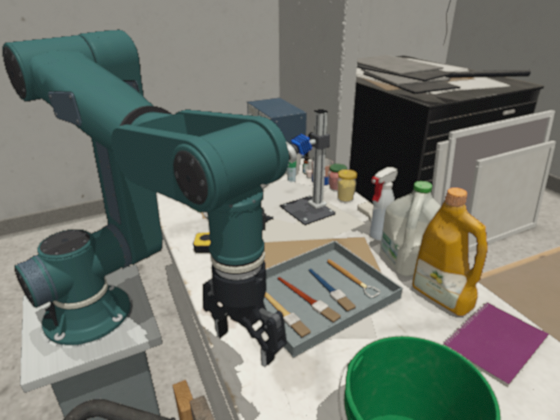

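View pics/top0.png

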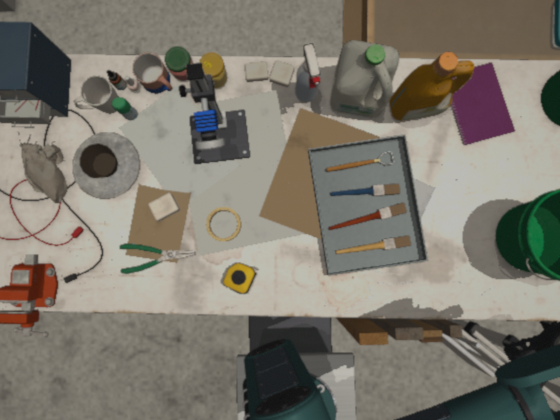

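The scene view shows the blue camera at about (302,145) with its ring light at about (291,148), and the column at (320,160). The top view shows the blue brush at about (365,190) with its bristles to the right (-y), and the camera at about (205,120). I'll enlarge both next.

Run:
```python
import cv2, numpy as np
s=cv2.imread("pics/scene0.png");t=cv2.imread("pics/top0.png")
a=cv2.resize(s[100:225,265:345],None,fx=4.8,fy=4.8,interpolation=cv2.INTER_CUBIC)
b=cv2.resize(t[50:175,175:255],None,fx=4.8,fy=4.8,interpolation=cv2.INTER_CUBIC)
cv2.imwrite("pics/c1.png",np.hstack([a,b])); print(a.shape)
```

```text
(600, 384, 3)
```

View pics/c1.png

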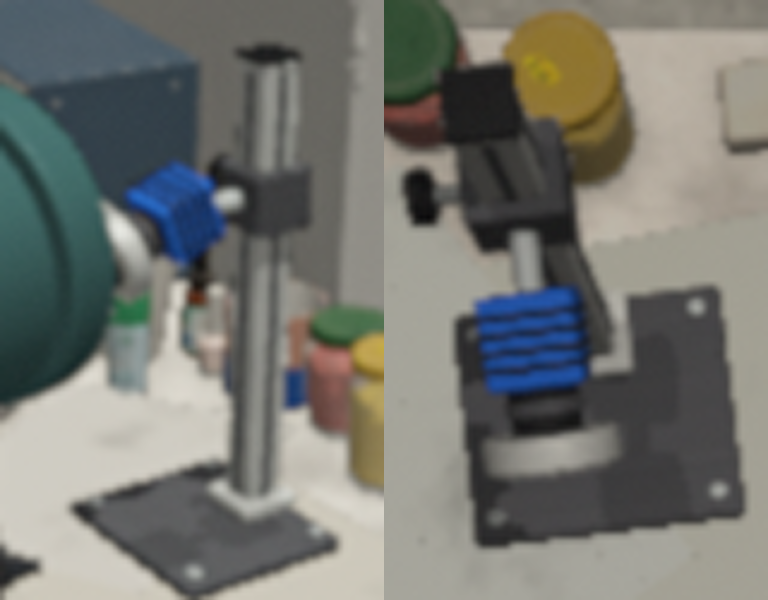

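```bash
cat > h.py <<'E'
from workcell import bot
import cv2, numpy as np
np.set_printoptions(precision=4,suppress=True)
def ray(n,u,v):
    c=bot.get_calibration(n);T=np.array(c["cam_to_world"])
    d=np.array([(u-c["cx"])/c["fx"],-(v-c["cy"])/c["fy"],-1.0])
    return T[:3,3],T[:3,:3]@d
def onz(n,u,v,z):
    o,d=ray(n,u,v);return o+d*(z-o[2])/d[2]
def two(u1,v1,u2,v2):   # scene, top -> midpoint and gap
    a,d=ray("scene",u1,v1);b,e=ray("top",u2,v2)
    t=np.linalg.lstsq(np.c_[d,-e],b-a,rcond=None)[0]
    p,q=a+t[0]*d,b+t[1]*e;return (p+q)/2,np.linalg.norm(p-q)
def blue(im,box):
    h=cv2.cvtColor(im,cv2.COLOR_RGB2HSV);m=cv2.inRange(h,(100,110,40),(125,255,255))
    k=np.zeros_like(m);x0,y0,x1,y1=box;k[y0:y1,x0:x1]=255
    return m&k
E
python3 - <<'E'
from h import *
C=lambda x,y:((x-384)/4.8+175,50+y/4.8)
P=[onz("top",*C(*p),.014) for p in [(455,320),(715,287),(743,515),(478,545)]]
for p in P:print(p)
P=np.array(P);c=P.mean(0);xd=(P[0]-P[3])+(P[1]-P[2]);yd=P[0]-P[1]+P[3]-P[2]
print("foot",c,"lens yaw",np.degrees(np.arctan2(xd[1],xd[0])),np.degrees(np.arctan2(-yd[0],yd[1])),np.linalg.norm(xd)/2,np.linalg.norm(yd)/2)
im=cv2.cvtColor(cv2.imread("pics/top0.png"),cv2.COLOR_BGR2RGB)
m=blue(im,(320,175,410,205));ys,xs=np.nonzero(m);print(len(xs),xs.min(),xs.max())
Q=np.array([onz("top",u,v,.011) for u,v in zip(xs,ys)])[:,:2]
mu=Q.mean(0);_,_,V=np.linalg.svd(Q-mu);d=V[0]*np.sign(V[0,1]);s=(Q-mu)@d
print("handle",mu,"yaw of y axis",np.degrees(np.arctan2(d[1],d[0])),"ends",mu+d*s.min(),mu+d*s.max(),s.min(),s.max())
for z in(.2,.22,.24,.26,.28):print(z,onz("top",*C(553,452),z))
b=im[180:200,325:410];cv2.imwrite("pics/b.png",cv2.resize(b[:,:,::-1],None,fx=8,fy=8,interpolation=cv2.INTER_CUBIC))
E
```

```text
[0.8151 0.2777 0.014 ]
[0.8309 0.1243 0.014 ]
[0.6941 0.1103 0.014 ]
[0.6804 0.2651 0.014 ]
foot [0.7551 0.1943 0.014 ] lens yaw 5.599358501461285 5.480228060087843 0.1364064498876524 0.15477344051851022
131 331 372
handle [ 0.5901 -0.1779] yaw of y axis 92.98485766304283 ends [ 0.5926 -0.2273] [ 0.5867 -0.1131] -0.04946431694541707 0.06488508556809255
0.2 [0.6874 0.1927 0.2   ]
0.22 [0.6823 0.1896 0.22  ]
0.24 [0.6773 0.1866 0.24  ]
0.26 [0.6722 0.1836 0.26  ]
0.28 [0.6671 0.1806 0.28  ]
```

View pics/b.png

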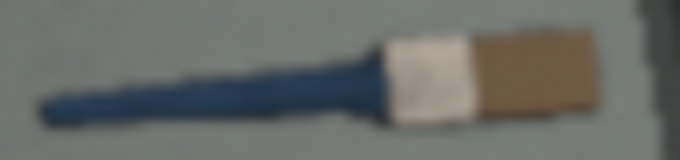

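The crop shows the brush with its handle end at top-view pixel (330.2,193.7) and its bristle end at (399.9,188.7). The foot gives a lens yaw of about 5.5° and lens xy of about (0.668,0.186).

```bash
python3 - <<'E'
from h import *
a=onz("top",330.2,193.7,.010);b=onz("top",399.9,188.7,.010)
d=(a-b)[:2];L=np.linalg.norm(d);d/=L
print(a,b,L,"yaw y",np.degrees(np.arctan2(d[1],d[0])))
c=(a+b)/2;print("centre",c,"grasp",c[:2]+.015*d)
E
python3 -m jog '[{"dp":[0.0355,0.0345,-0.008],"turn":[0,0,6.8],"gripper":-0.1},{"dp":[0.0355,0.0345,-0.008],"turn":[0,0,6.8],"gripper":-0.1},{"dp":[0.0355,0.0345,-0.008],"turn":[0,0,6.8],"gripper":-0.1},{"dp":[0.0355,0.0345,-0.008],"turn":[0,0,6.8],"gripper":-0.1},{"dp":[0.0355,0.0345,-0.008],"turn":[0,0,6.8],"gripper":-0.1},{"dp":[0.0355,0.0345,-0.008],"turn":[0,0,6.8],"gripper":-0.1},{"dp":[0.0355,0.0345,-0.008],"turn":[0,0,6.8],"gripper":-0.1},{"dp":[0.0355,0.0345,-0.008],"turn":[0,0,6.8],"gripper":-0.1},{"dp":[0.0355,0.0345,-0.008],"turn":[0,0,6.8],"gripper":-0.1},{"dp":[0.0355,0.0345,-0.008],"turn":[0,0,6.8],"gripper":-0.1}]'
python3 - <<'E'
from h import *
im=bot.capture("scene");t=bot.capture("top");cv2.imwrite("pics/s1.png",im[:,:,::-1]);cv2.imwrite("pics/t1.png",t[:,:,::-1])
a=cv2.resize(im[90:240,240:360],None,fx=3.3,fy=3.3,interpolation=cv2.INTER_CUBIC)
b=cv2.resize(im[210:360,230:410],None,fx=2.2,fy=3.3,interpolation=cv2.INTER_CUBIC)
cv2.imwrite("pics/c2.png",np.hstack([a,b])[:,:,::-1]);print(a.shape,b.shape)
E
```

```text
[ 0.5864 -0.1111  0.01  ] [ 0.5956 -0.3049  0.01  ] 0.19404779945327058 yaw y 92.70241712009944
centre [ 0.591 -0.208  0.01 ] grasp [ 0.5903 -0.193 ]
time: 1.1
position: [0.5895, -0.1516, 0.1507]
eef_rot: [-180.0, -0.0, 93.5]
force: [-0.4, -1.6, -0.1]
opening: 0.0471
grip_force: 0.0
(495, 396, 3) (495, 396, 3)
```

View pics/c2.png

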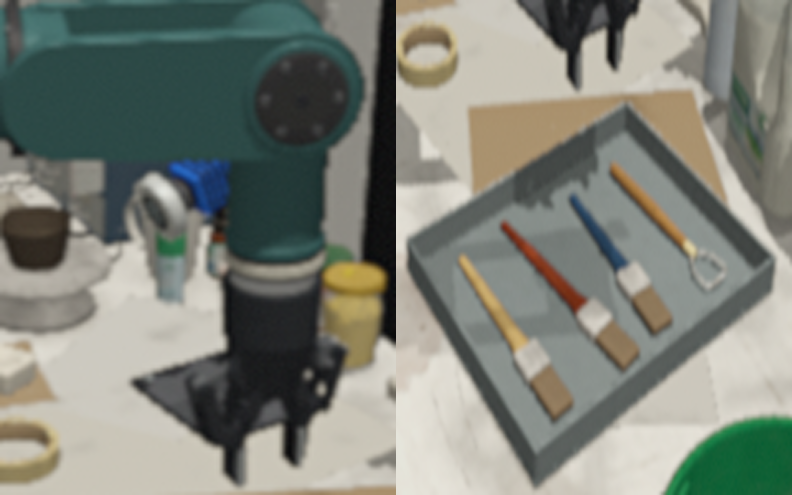

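The ring light is now visible at about scene pixel (288,153). The fingers are above the tray and the brushes are undisturbed. One zoom on the ring will refine its position.

Run:
```python
from h import *
s=cv2.imread("pics/s1.png");t=cv2.imread("pics/t1.png")
a=cv2.resize(s[135:175,270:310],None,fx=10,fy=10,interpolation=cv2.INTER_CUBIC)
b=cv2.resize(t[120:160,190:230],None,fx=10,fy=10,interpolation=cv2.INTER_CUBIC)
cv2.imwrite("pics/c3.png",np.hstack([a,b]))
# lens height where the scene ray passes the foot-derived xy
o,d=ray("scene",287.9,152.7)
k=((np.array([.6675,.1858])-o[:2])@d[:2])/(d[:2]@d[:2]);print(o+k*d)
```

```text
[0.6734 0.1827 0.2444]
```

View pics/c3.png

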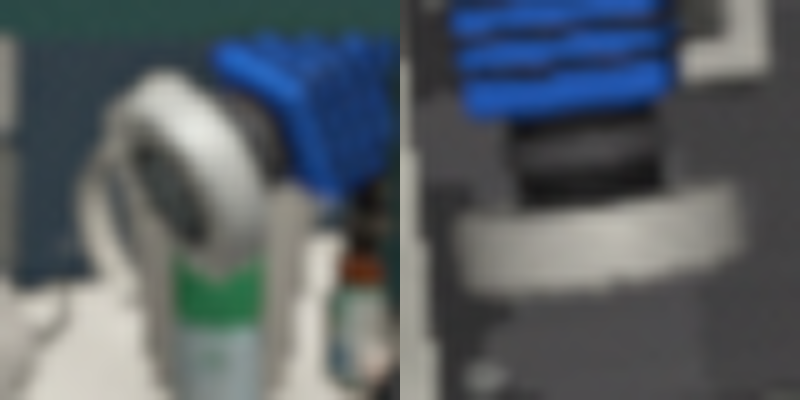

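```bash
cat >> h.py <<'E'
psi,th=np.radians(5.5),np.radians(20)
X=np.array([np.cos(th)*np.cos(psi),np.cos(th)*np.sin(psi),np.sin(th)])
Y=np.array([-np.sin(psi),np.cos(psi),0]);Z=np.cross(X,Y)
E
python3 - <<'E'
from h import *
a,d=ray("scene",287.0,154.3);b,e=ray("top",210.3,148.5);b=b-.033*Z
t=np.linalg.lstsq(np.c_[d,-e],b-a,rcond=None)[0];p,q=a+t[0]*d,b+t[1]*e
L=(p+q)/2;print("lens",L,"gap",p-q)
E
```

```text
lens [0.6707 0.1831 0.2394] gap [-0.0005  0.0002 -0.0001]
```

```bash
python3 -m jog '[{"dp":[0.0004,-0.02,-0.02],"turn":[0,0,-0.4],"gripper":-0.1},{"dp":[0.0004,-0.021,-0.03],"turn":[0,0,-0.4],"gripper":-0.1},{"dp":[0,0,-0.04],"gripper":-0.1},{"dp":[0,0,-0.03],"gripper":-0.1},{"dp":[0,0,-0.012],"gripper":-0.1},{"dp":[0,0,-0.005],"gripper":-0.1},{"dp":[0,0,0],"gripper":-0.1}]'
```

```text
invalid input at $[2]: expected keys dp, turn, gripper
```

```bash
python3 -m jog '[{"dp":[0.0004,-0.02,-0.02],"turn":[0,0,-0.4],"gripper":-0.1},{"dp":[0.0004,-0.021,-0.03],"turn":[0,0,-0.4],"gripper":-0.1},{"dp":[0,0,-0.04],"turn":[0,0,0],"gripper":-0.1},{"dp":[0,0,-0.03],"turn":[0,0,0],"gripper":-0.1},{"dp":[0,0,-0.017],"turn":[0,0,0],"gripper":-0.1},{"dp":[0,0,-0.006],"turn":[0,0,0],"gripper":-0.1},{"dp":[0,0,0],"turn":[0,0,0],"gripper":-0.1}]'
```

```text
time: 1.9
position: [0.5883, -0.1946, 0.0075]
eef_rot: [-179.9, -0.1, 92.4]
force: [-0.5, -0.6, -0.2]
opening: 0.0473
grip_force: 0.0
```

```bash
python3 -m jog '[{"dp":[0.001,0,-0.001],"turn":[0,0,0],"gripper":1},{"dp":[0,0,0],"turn":[0,0,0],"gripper":1},{"dp":[0,0,0],"turn":[0,0,0],"gripper":1},{"dp":[0,0,0],"turn":[0,0,0],"gripper":1},{"dp":[0,0,0],"turn":[0,0,0],"gripper":1},{"dp":[0,0,0],"turn":[0,0,0],"gripper":1},{"dp":[0,0,0],"turn":[0,0,0],"gripper":1}]'
```

```text
time: 2.6
position: [0.5917, -0.195, 0.0097]
eef_rot: [179.8, 0.1, 92.5]
force: [-1.1, -0.2, 5.8]
opening: 0.0174
grip_force: 58.9
```

```bash
python3 -m jog '[{"dp":[0,0,0.01],"turn":[0,0,0],"gripper":1},{"dp":[0,0,0.02],"turn":[0,0,0],"gripper":1},{"dp":[0,0,0.03],"turn":[0,0,0],"gripper":1},{"dp":[0,0,0.04],"turn":[0,0,0],"gripper":1},{"dp":[0,0,0.04],"turn":[0,0,0],"gripper":1},{"dp":[0,0,0.03],"turn":[0,0,0],"gripper":1},{"dp":[0,0,0.01],"turn":[0,0,0],"gripper":1},{"dp":[0,0,0],"turn":[0,0,0],"gripper":1},{"dp":[0,0,0],"turn":[0,0,0],"gripper":1}]'
python3 - <<'E'
from h import *
im=bot.capture("scene");t=bot.capture("top");cv2.imwrite("pics/s2.png",im[:,:,::-1]);cv2.imwrite("pics/t2.png",t[:,:,::-1])
a=cv2.resize(im[150:330,250:430],(400,400),interpolation=cv2.INTER_CUBIC)
b=cv2.resize(t[130:260,300:430],(400,400),interpolation=cv2.INTER_CUBIC)
cv2.imwrite("pics/c4.png",np.hstack([a,b])[:,:,::-1])
E
```

```text
time: 3.5
position: [0.5895, -0.194, 0.1853]
eef_rot: [-179.8, -0.1, 92.5]
force: [0.1, -0.3, -1.1]
opening: 0.0177
grip_force: 58.4
```

View pics/c4.png

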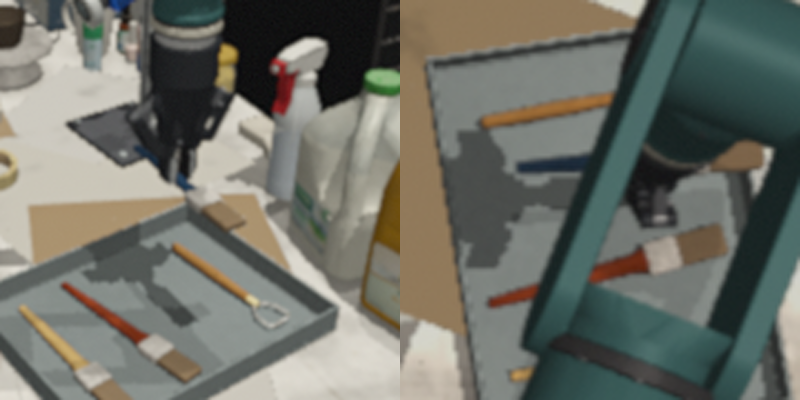

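The brush is held, with its tip at about scene (354,247) and top (418,181). The other tools are in place. I'll check the in-hand pose.

Run:
```python
from h import *
t=two(354.2,246.5,418,180.7);h=two(312.1,216.2,338.4,184.3);print(t,h)
d=t[0]-h[0];print(np.linalg.norm(d),np.degrees(np.arcsin(d[2]/np.linalg.norm(d))),np.degrees(np.arctan2(d[1],d[0])))
p=bot.get_state()["position"];print(t[0]-p)
# nominal target: tip offset 0.110 along brush axis from TCP
L=np.array([.670,.184,.240]);print("target tip",L-.07*X,"TCP",L-.18*X, "turn axis Y",Y)
```

```text
(array([ 0.588 , -0.2983,  0.2008]), np.float64(0.003320112857348238)) (array([ 0.587 , -0.1126,  0.185 ]), np.float64(0.00417900799368043))
0.1863661796338722 4.879484494248346 -89.7084883291569
[-0.0012 -0.1044  0.0165]
target tip [0.6045 0.1777 0.2161] TCP [0.5016 0.1678 0.1784] turn axis Y [-0.0958  0.9954  0.    ]
```

```bash
python3 -m jog '[{"dp":[-0.0165,0.035,0.001],"turn":[0,0,8.4],"gripper":1},{"dp":[-0.0165,0.035,0.001],"turn":[0,0,8.4],"gripper":1},{"dp":[-0.0165,0.035,0.001],"turn":[0,0,8.4],"gripper":1},{"dp":[-0.0165,0.035,0.001],"turn":[0,0,8.4],"gripper":1},{"dp":[-0.0165,0.035,0.001],"turn":[0,0,8.4],"gripper":1},{"dp":[-0.0165,0.035,0.001],"turn":[0,0,8.4],"gripper":1},{"dp":[-0.0165,0.035,0.001],"turn":[0,0,8.4],"gripper":1},{"dp":[-0.0165,0.035,0.001],"turn":[0,0,8.4],"gripper":1},{"dp":[-0.0165,0.035,0.001],"turn":[0,0,8.4],"gripper":1},{"dp":[-0.0165,0.035,0.001],"turn":[0,0,8.4],"gripper":1}]'
python3 -m jog '[{"dp":[0,0.002,0],"turn":[0,0,4.4],"gripper":1},{"dp":[0,0.002,0],"turn":[0,0,4.4],"gripper":1},{"dp":[0,0,0],"turn":[0.48,-4.98,0],"gripper":1},{"dp":[0,0,0],"turn":[0.48,-4.98,0],"gripper":1},{"dp":[0,0,0],"turn":[0.48,-4.98,0],"gripper":1},{"dp":[0,0,0],"turn":[0.48,-4.98,0],"gripper":1},{"dp":[0,0,0],"turn":[0,0,0],"gripper":1},{"dp":[0,0,0],"turn":[0,0,0],"gripper":1}]'
python3 - <<'E'
from h import *
print(bot.get_state()["position"],bot.get_state()["eef_rot"])
im=bot.capture("scene");t=bot.capture("top");cv2.imwrite("pics/s3.png",im[:,:,::-1]);cv2.imwrite("pics/t3.png",t[:,:,::-1])
a=cv2.resize(im[110:260,190:340],(400,400),interpolation=cv2.INTER_CUBIC)
b=cv2.resize(t[110:260,140:290],(400,400),interpolation=cv2.INTER_CUBIC)
cv2.imwrite("pics/c5.png",np.hstack([a,b])[:,:,::-1])
E
```

```text
time: 4.6
position: [0.4237, 0.1566, 0.1956]
eef_rot: [-180.0, -0.2, 176.8]
force: [-0.5, 0.2, -0.1]
opening: 0.0177
grip_force: 58.4
time: 5.4
position: [0.4246, 0.1594, 0.1963]
eef_rot: [179.9, 19.8, -174.7]
force: [0.6, -0.0, -0.9]
opening: 0.0175
grip_force: 58.5
[0.4246 0.1594 0.1963] [ 179.9275   19.823  -174.7375]
```

View pics/c5.png

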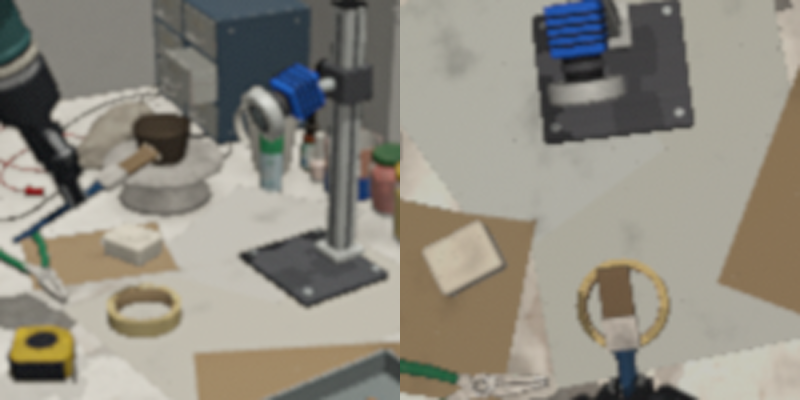

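The tip is at scene (248.5,166.6) and top (220.3,209.8), and the handle end is at scene (196.4,199.3). The brush points at the camera with a clear path.

Run:
```python
from h import *
L=np.array([.670,.184,.240])
t,g=two(248.5,166.6,220.25,209.75);print("tip",t,g)
k=onz("top",228.0*0+140+(627-400)*.375,110+375*.375,t[2]-.03);print("handle pt",k,"yaw",np.degrees(np.arctan2((t-k)[1],(t-k)[0])))
o,d=ray("scene",196.4,199.25);n=Y
h=o+d*((t-o)@n)/(d@n);v=t-h;print("handle end",h,np.linalg.norm(v),"pitch",np.degrees(np.arcsin(v[2]/np.linalg.norm(v))))
w=t-L;print("tip in lens frame",w@X,w@Y,w@Z,"tip-TCP in brush axes",[(t-bot.get_state()["position"])@a for a in(X,Y,Z)],"needed dp",L-.07*X-t)
# camera blue-body check of yaw
```

```text
tip [0.527  0.1659 0.2326] 0.0024630418701342407
handle pt [0.4329 0.16   0.2026] yaw 3.5691238190117636
handle end [0.3519 0.149  0.1713] 0.1862814996292504 pitch 19.21998791106139
tip in lens frame -0.13796324900298634 -0.004328652697566309 0.04233844763536762 tip-TCP in brush axes [np.float64(0.10719169803362916), np.float64(-0.0033703559563804516), np.float64(-0.0014789429249725886)] needed dp [ 0.0776  0.0118 -0.0165]
```

```bash
python3 -m jog '[{"dp":[0,0.004,-0.008],"turn":[0,0,0.7],"gripper":1},{"dp":[0.015,0.004,-0.0085],"turn":[0,0,0.7],"gripper":1},{"dp":[0.02,0.004,0],"turn":[0,0,0],"gripper":1},{"dp":[0.02,0,0],"turn":[0,0,0],"gripper":1},{"dp":[0.015,0,0],"turn":[0,0,0],"gripper":1},{"dp":[0.007,0,0],"turn":[0,0,0],"gripper":1},{"dp":[0,0,0],"turn":[0,0,0],"gripper":1},{"dp":[0,0,0],"turn":[0,0,0],"gripper":1}]'
python3 - <<'E'
from h import *
im=bot.capture("scene");t=bot.capture("top");cv2.imwrite("pics/s4.png",im[:,:,::-1]);cv2.imwrite("pics/t4.png",t[:,:,::-1])
a=cv2.resize(im[125:205,235:315],(400,400),interpolation=cv2.INTER_CUBIC)
b=cv2.resize(t[110:210,165:265],(400,400),interpolation=cv2.INTER_CUBIC)
cv2.imwrite("pics/c6.png",np.hstack([a,b])[:,:,::-1])
E
```

```text
time: 6.3
position: [0.5021, 0.1716, 0.1805]
eef_rot: [179.9, 19.9, -173.4]
force: [-0.7, 0.1, -0.6]
opening: 0.0177
grip_force: 58.5
```

View pics/c6.png

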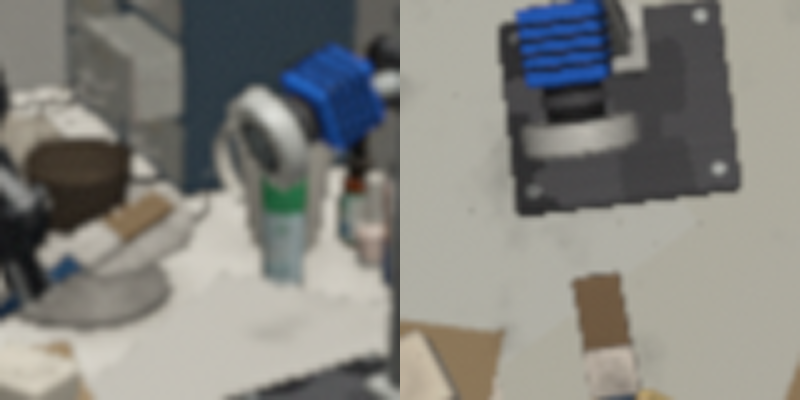

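The bristles point at the ring light, with the tip at scene (268,165.6) and top (214.5,179). I'll check the numbers.

Run:
```python
from h import *
L=np.array([.670,.184,.240])
t,g=two(268,165.6,214.5,179);w=t-L;print(t,g,w@X,w@Y,w@Z)
a=onz("top",165+(598-400)/4,110+276/4,t[2]);b=onz("top",165+(613-400)/4,110+395/4,t[2]-.025);print("yaw",np.degrees(np.arctan2((a-b)[1],(a-b)[0])))
p=bot.get_state()["position"]+.108*X-L;print(p@X,p@Y,p@Z)
```

```text
[0.6007 0.181  0.2151] 0.0008996206598428045 -0.0736234301392332 0.0036685479636544764 0.0002598524670423541
yaw 3.8891317642885554
-0.07054966817245337 0.00381840619031219 0.0021266368500177796
```

The tip is 72 mm from the glass and within 4 mm of the axis, and the angles are well inside limits. I'll let it settle and hand in.

```bash
python3 -m jog '[{"dp":[0,-0.003,0],"turn":[0,0,0],"gripper":1},{"dp":[0,0,0],"turn":[0,0,0],"gripper":1},{"dp":[0,0,0],"turn":[0,0,0],"gripper":1},{"dp":[0,0,0],"turn":[0,0,0],"gripper":1},{"dp":[0,0,0],"turn":[0,0,0],"gripper":1}]'
python3 -c "
from workcell import bot
print(bot.finish_job())"
```

```text
time: 6.9
position: [0.5024, 0.1686, 0.1812]
eef_rot: [179.9, 20.0, -173.4]
force: [0.0, -0.5, -0.7]
opening: 0.0174
grip_force: 58.5
the job is handed in; nothing more can be done
None
```

I handed the job in at 6.9 s with the blue brush held steady, its bristles pointing into the lens: by my own camera measurements the tip was about 7 cm from the glass and within a few millimetres of the axis; no verdict was returned.

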